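# Refit the power board of a goldsmith's micromotor unit

## Task

Take the green power board out of the wooden rack by its heatsink and lay it flat, component side up, on the bench mat to change your grip. Then take it by its transformer and fit it in the open control unit, heatsink towards the vented back wall: set its four holes over the four snap posts and press it home until every post has clicked through and the board lies down on all four shoulders. Do not drop or slam it onto the posts, and leave the other things on the bench where they are.

Things in the scene. Friction and masses are not known exactly. Their poses are not given: they have to be found in the camera images.
- board: Green power board, 74 x 100 x 3 mm, about 0.2 kg, four 8 mm holes. Origin: middle of its underside; z out of the component side, y along the heatsink, x away from the heatsink edge. At the start it stands on edge in a rack slot, heatsink edge up, component side away from the robot: x down, z level. Its underside is bare.
- heatsink (a point): Middle of the heatsink edge of the board (axes as the board's), 31 mm in -x and 12.5 mm in +z from its origin. The finned aluminium bar is 96 mm long (y), 12 mm wide (x), 22 mm high (z); bar plus board are 25 mm through in z. In the rack the top edge is 6 mm above this point, and nothing stands beside the bar for 25 mm down to 12 mm below this point.
- transformer (a point): Middle of the board's black and yellow transformer: 34 mm along the board's x, 32 mm along y, 26 mm high (z). It is 7 mm in +x and 16 mm in +z from the board's origin, over the middle of the four holes, and strong enough to carry and push the board. Beside it in y the board bears only flat parts up to 3 mm high; in -x the heatsink bar begins 15 mm away.
- hole0 (a point): Hole 0 of the board (8 mm wide), at its mouth on the underside; in the board's frame x -16, y -43 mm. It goes over post 0.
- hole1 (a point): Hole 1 of the board (8 mm wide), at its mouth on the underside; in the board's frame x -16, y 43 mm. It goes over post 1.
- hole2 (a point): Hole 2 of the board (8 mm wide), at its mouth on the underside; in the board's frame x 30, y 43 mm. It goes over post 2.
- hole3 (a point): Hole 3 of the board (8 mm wide), at its mouth on the underside; in the board's frame x 30, y -43 mm. It goes over post 3.
- post0 (a point): White nylon snap post 0 of the unit: on its axis, at the 13 mm wide shoulder the board comes to rest on, 14 mm above the bench; axes the unit's. Above the shoulder a 6 mm neck, and from 3.6 mm up an arrow head, 12 mm wide along x (two springy barbs), narrowing to a 3 mm tip 12.6 mm above the shoulder.
- post1 (a point): Snap post 1, like post 0. A hole set over a head hangs on its barbs, its lower mouth about 8 mm above the shoulder. Pressed on, it gives way with a click some 5 mm above the shoulder, goes down easily onto it, and the barbs spring out above the board. One side (two posts), pressed midway between them, takes about 15 N; all four at once about 30 N.
- post2 (a point): Snap post 2, like post 0.
- post3 (a point): Snap post 3, like post 0.
- unit: Open control unit of the bench micromotor, fixed: grey tray 170 x 150 mm, 34 mm high, 3 mm walls; blue front panel with knob on its +x side (44 mm high), black vent slots in its back wall on -x. Origin: middle of its underside. The fitted board's middle comes 18 mm in -x from here, its x along the unit's x. An aluminium can, 36 x 112 mm, 32 mm high, stands at x 60 mm.
- rack_base (a point): Wooden board rack, 124 x 130 mm, fixed: middle of its base, 12 mm above the bench, on which the boards stand. Two slots along its y, 26 mm to either side in x; which one holds the power board varies. Grooves 8 mm and dowels 47 mm high hold the boards: pull straight up by 60 mm. The other slot holds a blue display board, 50 mm high.
- mat_top (a point): Blue-grey bench mat, 210 x 200 mm, 3 mm thick, fixed, empty: middle of its top, x along its 210 mm side.
- display_board: Bystander: the display board; leave it where it is.
- cover: Bystander: the unit's cover; leave it where it is.
- screw_dish: Bystander: the screw dish; leave it where it is.
- screwdriver: Bystander: the screwdriver; leave it where it is.
- pliers: Bystander: the pliers; leave it where it is.
- mallet: Bystander: the mallet; leave it where it is.
- bench_block: Bystander: the bench block; leave it where it is.
- flux_jar: Bystander: the jar; leave it where it is.

How it is judged (in metres and radians):
On the way:
1. the power board lies flat on the mat, component side up, and is let go of (angle between board's own z axis and vertical below 0.12 rad and horizontal distance between board and mat_top below 0.1 m and height (world z) of board below 0.012 m and contact force between the fingers and board below 0.1 N), for 0.2 s.
At the end, for the whole second after the job is handed in: every hole is down on its own post (hole 0 on post 0 and so on): the board's underside within 1.2 mm of each shoulder, each hole within 2.5 mm of its post's axis, the board at rest (horizontal distance between hole0 and post0 below 0.0025 m and z of hole0 in the frame of post0 between -0.0025 and 0.0012 m and horizontal distance between hole1 and post1 below 0.0025 m and z of hole1 in the frame of post1 between -0.0025 and 0.0012 m and horizontal distance between hole2 and post2 below 0.0025 m and z of hole2 in the frame of post2 between -0.0025 and 0.0012 m and horizontal distance between hole3 and post3 below 0.0025 m and z of hole3 in the frame of post3 between -0.0025 and 0.0012 m and linear speed of board below 0.01 m/s and angular speed of board below 0.1 rad/s); the robot touches nothing.
It fails at once if the board is dropped or slammed onto the unit: faster than 0.9 m/s within 80 mm of the unit's middle and lower than 60 mm (linear speed of board above 0.9 m/s and horizontal distance between board and unit below 0.08 m and height (world z) of board below 0.06 m).
It fails at once if the display board is moved more than 30 mm (distance of display_board from where it was at the start of the episode above 0.03 m).
It fails at once if another thing on the bench (cover, screw dish, screwdriver, pliers, mallet, block, jar) is moved more than 30 mm (distance of any of cover, screw_dish, screwdriver, pliers, mallet, bench_block, flux_jar from where it was at the start of the episode above 0.03 m).
It also fails if it takes over 64 s, if anything falls off the work surface, if the arm or the gripper's body presses on something with over 40 N, if the wrist force passes 120 N, or if a joint passes its speed limit or range.

## Robot

A 6-joint arm with a two-finger parallel gripper is mounted at the origin on the work surface. World frame = base frame: x ahead of the robot, y to its left, z up, the work surface at z = 0. Lengths are in mm, angles in rad, forces in N, time in s.
With the tool pointing down it reaches from about 350 to 975 mm from the base axis. Payload 7.1 kg.
Tool frame: the origin (TCP) lies at the centre of the arm's flange, where the gripper is bolted on; the fingertips stand 182 mm ahead of it and the grasp point (between the pads) lies 163 mm ahead of it; z points along the fingers, y is the line along which they close (so a half turn about z gives the same grasp; the last joint's range is limited). The gripper opens to 88 mm and grips with 3 to 60 N. Pads are 20 mm wide; open, the fingers measure 115 mm over their backs; the gripper's body (75 mm by 178 mm) begins 61 mm behind the grasp point.
Start: joints at [-1.159, 0.423, 1.63, -0, 1.089, -0.019], TCP at [261.014, -567.872, 404.675] pointing down, gripper open.
Joint ranges: [-3, 3], [-0.9, 2.11], [0.09, 2.58], [-1.31, 4.45], [0.11, 2.69], [-2.54, 2.54]. Speed limits (rad/s): [2.39, 2.39, 3.01, 3.14, 3.14, 3.14].

## Interface

Orientations are given as a rotation vector (axis times angle).
In Python, from workcell import readout, get_image, ctrl gives the robot as it stands.
- The arm moves only by the tool step_arm, never from a script. Its argument "targets" is a list that holds one entry, the list of rows, each a list of 7 numbers: the shift along the world's x, y, z as a fraction of full scale, then the turn, a rotation vector about the world's x, y, z as a fraction of full scale, then the opening, from 0 (shut) to 1 (fully open). In form: [[[dx, dy, dz, wx, wy, wz, claw], ...]]. A call has exactly 5 rows; each row shifts and turns the commanded pose from where the row before left it; what a row does not reach is not made up. Full scale, the value 1, is 0.05 m for a shift and 4 degrees for a turn. A row lasts 1/8 s, in which the tool goes at most 62.5 mm and 10.7 degrees, less where a joint would pass 70% of its speed; a pose out of reach is approached as far as the arm can. A call with a number of a shift or a turn outside -1 to 1 is refused whole. A call with a gripper value outside its range is refused whole. The fingers move at their own pace and stop on an object; the grip force is fixed at half the most. Time passes only in rows, so rows that do not move let the fingers close, or fill a call up. It gives the time, the measured TCP pose, the force, the opening and the grip force at its end, in the units of the state.
- readout.get_obs(): the state, without advancing time (a new reading comes with each control period).
- get_image(name): name is "scene" or "top" or "wrist"; returns a dict with "pixels" (420x560x3 uint8, red, green, blue), "intrinsics" (3x3 intrinsics, pixels), "extrinsics" (4x4, takes a point from world to camera coordinates). Camera axes: x right, y down, z forward; pixel columns grow to the right and rows downward; lengths in mm; the calibration is good to about 2 mm. The wrist camera is an equidistant fisheye: a pixel r from the principal point sees the ray r / f radians off the axis. A picture is of the moment at which its call begins. There is no depth.
- ctrl.close_job(): hands the job in; it is judged then, once.
The state is a dict: "t": time; "qpos": joint angles; "qvel": joint speeds; "joint_torque": joint torques, N m; "ee_pos": TCP position; "orientation": TCP orientation; "ft_force": force on the tool from outside, world axes, zero at the start; "moment": the same for the moment, N m; "width": finger opening in mm; "grasp_force": force on a finger pad.
Only numpy, scipy, OpenCV 4.12 (cv2) and the standard library are available. Lean on these libraries where they do the work, as an engineer would, in place of code of your own. Each camera call takes 0.05 s, during which the arm holds its last target. There are 200 camera calls.

## Working session

There is one attempt and no reset: what is moved stays moved. The work goes in short steps, Python scripts to look and compute and a tool call to move; the robot and the scene stay as the last step left them, time stands still between calls to the robot, and variables do not carry over. Pictures are saved under pics/ and viewed, at most 10 in all, crops included, and the job is handed in when it is done.

Besides the shell and the picture viewer there is one more tool, called after "Emit:" as a command line: name --argument value ..., lists and objects as JSON in quotes. step_arm: Moves the arm, as the interface text tells. Shift numbers are shares of 0.05 m and turn numbers shares of 4 degrees, none past 1 either way. Its arguments: {"type":"object","properties":{"targets":{"type":"array"}},"required":["targets"]}

```bash
mkdir -p pics
cat > h.py <<'E'
import numpy as np, cv2
from workcell import readout, get_image, ctrl
from scipy.spatial.transform import Rotation as R
def snap(n,f,crop=None,s=1):
    d=get_image(n); p=d['pixels'][:,:,::-1]
    np.savez('pics/'+f+'.npz',p=p,K=d['intrinsics'],E=d['extrinsics'])
    if crop: x0,y0,x1,y1=crop; p=p[y0:y1,x0:x1]
    cv2.imwrite('pics/'+f+'.png',cv2.resize(p,None,fx=s,fy=s,interpolation=cv2.INTER_CUBIC))
def hit(f,u,v,z,fish=False):
    d=np.load('pics/'+f+'.npz'); K,E=d['K'],d['E']
    x=(u-K[0,2])/K[0,0]; y=(v-K[1,2])/K[1,1]
    if fish:
        r=np.hypot(x,y); ray=np.array([x/r*np.sin(r),y/r*np.sin(r),np.cos(r)]) if r>0 else np.array([0,0,1.])
    else: ray=np.array([x,y,1.])
    c=-E[:3,:3].T@E[:3,3]; w=E[:3,:3].T@ray
    return c+w*(z-c[2])/w[2]
def proj(f,P,fish=False):
    d=np.load('pics/'+f+'.npz'); K,E=d['K'],d['E']
    c=E[:3,:3]@np.array(P,float)+E[:3,3]
    if fish:
        r=np.hypot(c[0],c[1]); t=np.arctan2(r,c[2]); q=c[:2]/r*t
    else: q=c[:2]/c[2]
    return q*[K[0,0],K[1,1]]+[K[0,2],K[1,2]]
E
python3 - <<'E'
from h import *
snap('top','top0',None,1.4)
snap('scene','sc0',None,1.4)
for f in('top0','sc0'):
    d=np.load('pics/'+f+'.npz');print(d['K'],-d['E'][:3,:3].T@d['E'][:3,3])
print(readout.get_obs())
E
```

```text
[[545.70495451   0.         279.00211311]
 [  0.         545.70495451 204.05414891]
 [  0.           0.           1.        ]] [ 401.62160692    4.70738689 1812.26340515]
[[394.06363956   0.         274.8096197 ]
 [  0.         394.06363956 207.04935789]
 [  0.           0.           1.        ]] [ 849.29205606  459.67011573 1006.20923861]
{'t': 0.1, 'qpos': array([-1.15899844e+00,  4.23746619e-01,  1.63056777e+00,  1.64918921e-05,
        1.08861830e+00, -1.89746869e-02]), 'qvel': array([-7.62061659e-04, -3.26641541e-04, -2.01325668e-03, -9.17019662e-04,
        2.38349958e-05,  8.02819721e-05]), 'joint_torque': array([-3.69684903e-04, -5.45616388e+01, -2.74324518e+01,  6.45411713e-02,
        1.87416474e-02, -1.66822588e-05]), 'ee_pos': array([ 260.92679921, -567.66486627,  404.00838729]), 'orientation': array([-3.06771858e+00, -6.71143025e-01,  3.88112612e-04]), 'ft_force': array([-0.88073073, -0.43418027,  0.29823594]), 'moment': array([-0.00461189,  0.03857449,  0.00851164]), 'grasp_force': 0.0, 'width': 88.17540018138057}
```

View pics/top0.png

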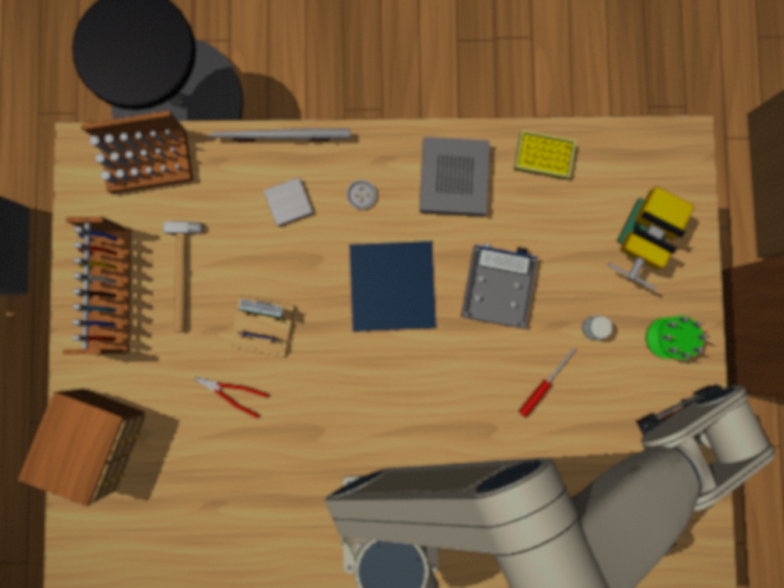

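View pics/sc0.png

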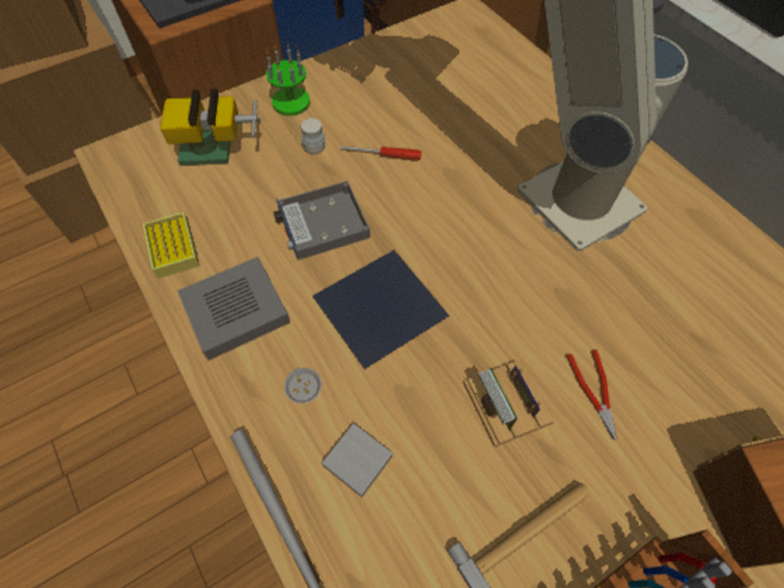

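The top view shows the rack at about (262,325) with the heatsink bar at (262,308), the mat centred at (393,286) and the unit at about (501,286). I'll enlarge crops of the rack and the unit.

Run:
```python
from h import *
p=np.load('pics/top0.npz')['p']
a=cv2.resize(p[195:265,155:220],None,fx=8,fy=8,interpolation=cv2.INTER_CUBIC)[:560]
b=cv2.resize(p[170:240,325:390],None,fx=8,fy=8,interpolation=cv2.INTER_CUBIC)
c=np.hstack([a,b]);c=cv2.resize(c,None,fx=.75,fy=.75,interpolation=cv2.INTER_AREA);print(c.shape)  # 6x; left origin (155,195), right (325,170)
cv2.imwrite('pics/c1.png',c)
for n,u,v,z in [('bar',262/1.4,308/1.4,80),('mat',393/1.4,286/1.4,3),('unit',501/1.4,286/1.4,14)]: print(n,hit('top0',u,v,z))
```

```text
(420, 780, 3)
bar [499.17665741 284.98968057  80.        ]
mat [551.92843598 -13.48558311   3.        ]
unit [ 547.8347401  -268.67178491   14.        ]
```

View pics/c1.png

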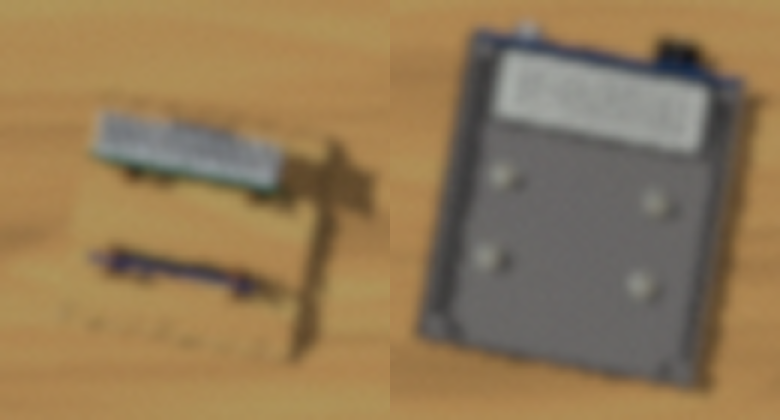

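The crop (6x) shows the bar's corners at (98,110), (288,148), (280,190) and (90,155), and post heads at (505,178), (656,205), (638,286) and (488,257). The knob panel is at the top, so the unit's +x points up in the picture.

Run:
```python
from h import *
bar=[hit('top0',155+(x+.0)/6,195+y/6,86)for x,y in[(98,110),(288,148),(280,190),(90,155)]]
for b in bar:print(b.round(1))
c=np.mean(bar,0);d=bar[0]-bar[1]+bar[3]-bar[2];print('bar c',c.round(1),'yaw',np.degrees(np.arctan2(d[1],d[0]))-90, [np.linalg.norm(bar[i]-bar[i-1]).round(1) for i in range(4)])
P=[hit('top0',325+(x-390)/6,170+y/6,23)for x,y in[(638,286),(488,257),(505,178),(656,205)]]
for b in P:print(b.round(1))
print([np.linalg.norm(P[i]-P[i-1]).round(1) for i in range(4)])
d=P[1]-P[0]+P[2]-P[3];print('posts c',np.mean(P,0),np.degrees(np.arctan2(d[1],d[0]))-90)
o=readout.get_obs();print(R.from_rotvec(o['orientation']).as_matrix().round(3))
```

```text
[520.6 334.   86. ]
[499.3 233.9  86. ]
[477.2 238.1  86. ]
[496.9 338.2  86. ]
bar c [498.5 286.1  86. ] yaw -11.591233551399483 [np.float64(24.1), np.float64(102.4), np.float64(22.5), np.float64(102.0)]
[ 502.6 -294.1   23. ]
[ 519.6 -212.2   23. ]
[ 562.9 -222.5   23. ]
[ 547.  -305.1   23. ]
[np.float64(45.7), np.float64(83.6), np.float64(44.6), np.float64(84.1)]
posts c [ 533.04499618 -258.49640022   23.        ] -11.298126454905784
[[ 0.909  0.418 -0.001]
 [ 0.418 -0.909  0.001]
 [ 0.    -0.001 -1.   ]]
```

Emit:
step_arm --targets '[[[0.238,0.854,-0.06,0,0,0.671,1],[0.238,0.854,-0.06,0,0,0.671,1],[0.238,0.854,-0.06,0,0,0.671,1],[0.238,0.854,-0.06,0,0,0.671,1],[0.238,0.854,-0.06,0,0,0.671,1]]]'

```text
t: 0.72
ee_pos: [320.6, -352.9, 389.4]
orientation: [-2.968, -1.027, 0.0]
ft_force: [0.9, 0.6, 0.0]
width: 88.0
grasp_force: 0.0
```

Emit:
step_arm --targets '[[[0.238,0.854,-0.06,0,0,0.671,1],[0.238,0.854,-0.06,0,0,0.671,1],[0.238,0.854,-0.06,0,0,0.671,1],[0.238,0.854,-0.06,0,0,0.671,1],[0.238,0.854,-0.06,0,0,0.671,1]]]'

```text
t: 1.35
ee_pos: [380.1, -139.5, 374.5]
orientation: [-2.828, -1.367, 0.0]
ft_force: [0.9, -0.1, 0.3]
width: 87.9
grasp_force: 0.0
```

Emit:
step_arm --targets '[[[0.238,0.854,-0.06,0,0,0.671,1],[0.238,0.854,-0.06,0,0,0.671,1],[0.238,0.854,-0.06,0,0,0.671,1],[0.238,0.854,-0.06,0,0,0.671,1],[0.238,0.854,-0.06,0,0,0.671,1]]]'

```text
t: 1.98
ee_pos: [439.6, 74.1, 359.5]
orientation: [-2.649, -1.689, 0.0]
ft_force: [0.7, -0.9, 0.7]
width: 87.8
grasp_force: 0.0
```

Emit:
step_arm --targets '[[[0.238,0.854,-0.06,0,0,0.671,1],[0.238,0.854,-0.06,0,0,0.671,1],[0.238,0.854,-0.06,0,0,0.671,1],[0.238,0.854,-0.06,0,0,0.671,1],[0.238,0.854,-0.06,0,0,0.671,1]]]'

```text
t: 2.6
ee_pos: [499.1, 287.6, 344.3]
orientation: [-2.433, -1.987, 0.001]
ft_force: [0.7, -0.0, 0.3]
width: 87.8
grasp_force: 0.0
```

Run:
```python
from h import *
snap('wrist','w0',None,1.4)
o=readout.get_obs();print(o['t'],o['ee_pos'],R.from_rotvec(o['orientation']).as_matrix().round(3),o['qpos'])
d=np.load('pics/w0.npz');print(d['K'],d['E'])
for P in [(498.5,286,86),(498.5+10+3.6,334,86)]:print(proj('w0',P,True)*1.4)
```

```text
2.65 [500.48700999 291.52311415 344.43346245] [[ 0.197  0.98   0.002]
 [ 0.98  -0.197  0.003]
 [ 0.003  0.002 -1.   ]] [5.06588855e-01 4.32254891e-01 1.77821707e+00 1.70515875e-03
 9.27883725e-01 7.03859016e-01]
[[325.1922621    0.         278.68386886]
 [  0.         325.1922621  209.38550827]
 [  0.           0.           1.        ]] [[ 9.79907501e-01 -1.99451340e-01 -6.72983122e-04 -4.31651036e+02]
 [-1.93012067e-01 -9.49110970e-01  2.48866850e-01  3.53089223e+02]
 [-5.02755624e-02 -2.43736599e-01 -9.68537474e-01  4.26868838e+02]
 [ 0.00000000e+00  0.00000000e+00  0.00000000e+00  1.00000000e+00]]
[389.66694842 305.63345487]
[396.80066197 214.31075088]
```

View pics/w0.png

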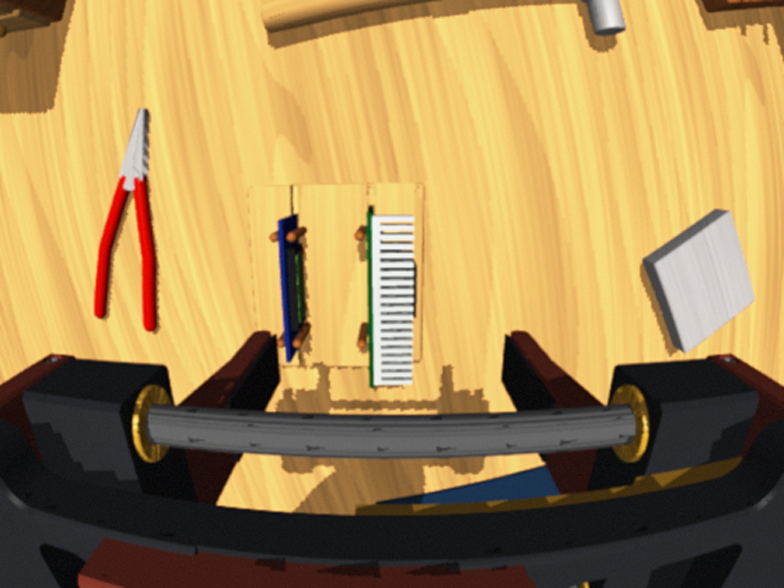

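The wrist view shows the bar from (368,207) to (413,386) at 1.4x, with the fingers to either side of it. The display board is at about x=288.

Run:
```python
from h import *
B=[hit('w0',u/1.4,v/1.4,86,True) for u,v in[(368,209),(414,214),(413,385),(371,387)]]
for b in B:print(b.round(1))
c=np.mean(B,0);d=B[0]-B[3]+B[1]-B[2]
print(c,np.degrees(np.arctan2(d[1],d[0]))-90,[np.linalg.norm(B[i]-B[i-1]).round(1) for i in range(4)])
o=readout.get_obs();print(c[:2]-o['ee_pos'][:2])
```

```text
[497.9 339.8  86. ]
[521.  332.4  86. ]
[502.2 236.2  86. ]
[478.  239.8  86. ]
[499.75843411 287.04639357  86.        ] -11.155007095702771 [np.float64(101.9), np.float64(24.3), np.float64(98.0), np.float64(24.5)]
[-0.72857589 -4.47672058]
```

Emit:
step_arm --targets '[[[0.016,0.02,-0.4,0,0,0,0.6],[0,0,-0.4,0,0,0,0.6],[0,0,-0.4,0,0,0,0.6],[0,0,-0.4,0,0,0,0.6],[0,0,-0.25,0,0,0,0.6]]]'

```text
t: 3.28
ee_pos: [499.5, 286.8, 251.0]
orientation: [-2.435, -1.984, 0.002]
ft_force: [-0.1, 0.3, -0.4]
width: 53.0
grasp_force: 0.0
```

Emit:
step_arm --targets '[[[0,0,0,0,0,0,0.6],[0,0,0,0,0,0,0.3],[0,0,0,0,0,0,0],[0,0,0,0,0,0,0],[0,0,0,0,0,0,0]]]'

```text
t: 3.9
ee_pos: [499.5, 287.3, 252.8]
orientation: [-2.435, -1.984, 0.0]
ft_force: [-3.7, 0.8, 4.4]
width: 25.0
grasp_force: 29.9
```

Run:
```python
from h import *
o=readout.get_obs();print(o['ee_pos'],o['width'],o['grasp_force'],o['ft_force'])
```

```text
[499.50037353 287.33609947 252.77274334] 24.96652460979517 29.919525682926178 [-3.74557798  0.83406709  4.37120849]
```

Emit:
step_arm --targets '[[[0,0,0.2,0,0,0,0],[0,0,0.3,0,0,0,0],[0,0,0.4,0,0,0,0],[0,0,0.4,0,0,0,0],[0,0,0.3,0,0,0,0]]]'

```text
t: 4.53
ee_pos: [500.0, 287.1, 334.0]
orientation: [2.435, 1.985, 0.003]
ft_force: [-0.1, -0.5, -1.9]
width: 25.1
grasp_force: 29.7
```

Emit:
step_arm --targets '[[[-0.086,-0.368,0,-0.188,-0.931,0,0],[-0.086,-0.368,0,-0.188,-0.931,0,0],[-0.086,-0.368,0,-0.188,-0.931,0,0],[-0.086,-0.368,0,-0.188,-0.931,0,0],[-0.086,-0.368,0,-0.188,-0.931,0,0]]]'

```text
t: 5.15
ee_pos: [478.1, 194.5, 332.7]
orientation: [2.223, 1.812, 0.307]
ft_force: [0.7, -0.4, -1.2]
width: 25.1
grasp_force: 29.7
```

Emit:
step_arm --targets '[[[-0.086,-0.368,-0.2,-0.188,-0.931,0,0],[-0.086,-0.368,-0.2,-0.188,-0.931,0,0],[-0.086,-0.368,-0.2,-0.188,-0.931,0,0],[-0.086,-0.368,-0.2,-0.188,-0.931,0,0],[-0.086,-0.368,-0.2,-0.188,-0.931,0,0]]]'

```text
t: 5.78
ee_pos: [466.3, 109.8, 302.9]
orientation: [2.029, 1.641, 0.52]
ft_force: [0.9, -1.2, -1.3]
width: 25.3
grasp_force: 29.8
```

Emit:
step_arm --targets '[[[-0.086,-0.368,-0.3,-0.188,-0.931,0,0],[-0.086,-0.368,-0.3,-0.188,-0.931,0,0],[-0.086,-0.368,-0.3,-0.188,-0.931,0,0],[-0.086,-0.368,-0.3,-0.188,-0.931,0,0],[-0.086,-0.368,-0.3,-0.188,-0.931,0,0]]]'

```text
t: 6.4
ee_pos: [503.5, 24.4, 366.6]
orientation: [1.934, 1.558, 0.597]
ft_force: [-0.2, 1.5, -1.8]
width: 24.6
grasp_force: 29.7
```

Run:
```python
from h import *
snap('scene','s1',(130,100,410,310),2.8)
o=readout.get_obs();M=R.from_rotvec(o['orientation']).as_matrix();print(o['t'],o['ee_pos'],M.round(3),o['qpos'],o['width'],o['ft_force'])
```

```text
6.45 [504.37946882  22.98837209 368.0873709 ] [[ 0.22   0.715  0.664]
 [ 0.975 -0.151 -0.16 ]
 [-0.014  0.683 -0.73 ]] [ 0.07485634  0.24037187  2.11695123 -1.31146896  0.21811069  1.51607661] 24.85162801287698 [ 1.6658565  -1.89797722  0.26617235]
```

View pics/s1.png

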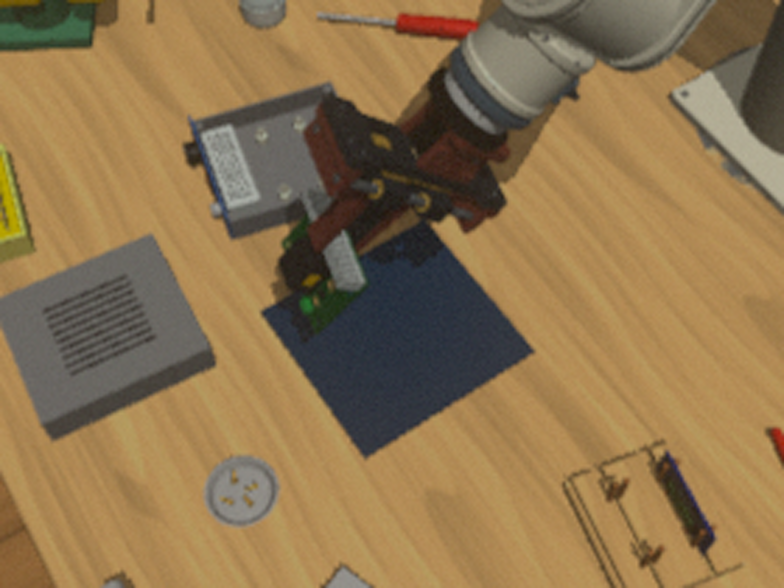

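The scene view shows the board still held above the mat's upper-left corner. The wrist has hit its limits (j4 at -1.31, j5 at 0.22), so it can't tilt forward this low. I'll tilt sideways towards +y instead, and first check the wrist angles for that.

```bash
cat > k.py <<'E'
from h import *
def wrist(M,q1,s):
    # R = Rz(q1)Ry(s) * Rz(q4)Ry(q5)Rz(q6)
    W=(R.from_euler('z',q1)*R.from_euler('y',s)).inv()*R.from_matrix(M)
    return W.as_euler('ZYZ')
E
python3 - <<'E'
from k import *
o=readout.get_obs();q=o['qpos'];M=R.from_rotvec(o['orientation']).as_matrix()
print(q.round(3),wrist(M,q[0],q[1]+q[2]))
Ms=R.from_rotvec([-3.06771858e+00,-6.71143025e-01,3.88e-4]).as_matrix();print(wrist(Ms,-1.159,.4237+1.6306))
yaw=np.radians(78.6);n=np.array([np.cos(yaw),np.sin(yaw),0]);th=np.radians(33)
t=n*np.cos(th)-np.array([0,0,np.sin(th)]);bz=n*np.sin(th)+np.array([0,0,np.cos(th)])
T=np.c_[np.cross(bz,t),bz,t]
F=np.array([560,20,3])+37*n;tcp=F-240.8*t+12.5*bz;print('tcp',tcp.round(1))
rv=(R.from_matrix(T)*R.from_matrix(M).inv()).as_rotvec();print('rv deg',np.degrees(rv).round(2),np.degrees(np.linalg.norm(rv)), o['ee_pos'])
for f in np.linspace(0,1,9):
    Mi=(R.from_rotvec(rv*f)*R.from_matrix(M)).as_matrix()
    print(f,Mi[:,2].round(2),[wrist(Mi,q[0]+f*(-.33-q[0]),s).round(2) for s in(2.2,2.5)])
E
```

```text
[ 0.075  0.24   2.117 -1.311  0.218  1.516] [-1.31146896  0.21811069  3.08687294]
[1.65697010e-05 1.08863268e+00 1.55182004e+00]
tcp [ 528.7 -135.   144.6]
rv deg [  9.16 -12.54  90.9 ] 92.21889941902343 [504.37946882  22.98837209 368.0873709 ]
0.0 [ 0.66 -0.16 -0.73] [array([-0.79,  0.3 ,  2.55]), array([-1.95,  0.23, -2.54])]
0.125 [ 0.7  -0.01 -0.71] [array([-0.16,  0.17,  1.77]), array([-2.95,  0.14, -1.72])]
0.25 [ 0.71  0.14 -0.69] [array([0.84, 0.22, 0.62]), array([ 2.31,  0.22, -0.87])]
0.375 [ 0.68  0.3  -0.67] [array([1.15, 0.39, 0.16]), array([ 1.92,  0.38, -0.66])]
0.5 [ 0.63  0.44 -0.64] [array([ 1.22,  0.58, -0.06]), array([ 1.7 ,  0.55, -0.63])]
0.625 [ 0.54  0.57 -0.62] [array([ 1.21,  0.78, -0.22]), array([ 1.54,  0.72, -0.65])]
0.75 [ 0.44  0.68 -0.59] [array([ 1.17,  0.97, -0.35]), array([ 1.39,  0.88, -0.71])]
0.875 [ 0.31  0.76 -0.57] [array([ 1.11,  1.16, -0.47]), array([ 1.25,  1.04, -0.78])]
1.0 [ 0.17  0.82 -0.54] [array([ 1.03,  1.34, -0.6 ]), array([ 1.11,  1.19, -0.88])]
```

Run:
```python
from k import *
o=readout.get_obs();q=o['qpos'];M=R.from_rotvec(o['orientation']).as_matrix()
U=np.radians(24)*np.array([.2,.98,0]);M=(R.from_rotvec(U)*R.from_matrix(M)).as_matrix();print(M[:,2],wrist(M,.075,2.3))
for yd in (50,60):
    yaw=np.radians(yd);n=np.array([np.cos(yaw),np.sin(yaw),0]);th=np.radians(33)
    t=n*np.cos(th)-np.array([0,0,np.sin(th)]);bz=n*np.sin(th)+np.array([0,0,np.cos(th)])
    T=np.c_[np.cross(bz,t),bz,t]
    F=np.array([560,0,3])+37*n;tcp=F-240.8*t+12.5*bz;print(yd,'tcp',tcp.round(1),'d',tcp-o['ee_pos'],'wrist',tcp-100*t)
    rv=(R.from_matrix(T)*R.from_matrix(M).inv()).as_rotvec();print('rv deg',np.degrees(rv).round(2),np.degrees(np.linalg.norm(rv)))
    w=tcp-100*t;q1=np.arctan2(w[1],w[0])
    for f in np.linspace(0,1,7):
        Mi=(R.from_rotvec(rv*f)*R.from_matrix(M)).as_matrix()
        print(f.round(2),Mi[:,2].round(2),[(wrist(Mi,q[0]+f*(q1-q[0]),s)-[0,0,1.571]).round(2) for s in(2.2,2.5)])
```

```text
[ 0.31515788 -0.08871549 -0.94488363] [-0.22066925  0.53757978  2.02910851]
50 tcp [ 458.3 -121.1  144.6] d [ -46.03239854 -144.13361628 -223.45490917] wrist [ 404.43836532 -185.391137    199.09636523]
rv deg [ 14.01 -37.29  60.29] 72.26155878143162
0.0 [ 0.32 -0.09 -0.94] [array([-0.19,  0.64,  0.42]), array([-0.34,  0.34,  0.59])]
0.17 [ 0.42  0.01 -0.91] [array([0.04, 0.51, 0.01]), array([ 0.09,  0.21, -0.05])]
0.33 [ 0.51  0.13 -0.85] [array([ 0.42,  0.45, -0.55]), array([ 0.99,  0.21, -1.15])]
0.5 [ 0.56  0.26 -0.79] [array([ 0.81,  0.51, -1.11]), array([ 1.39,  0.37, -1.74])]
0.67 [ 0.58  0.39 -0.71] [array([ 1.05,  0.65, -1.52]), array([ 1.47,  0.56, -2.02])]
0.83 [ 0.58  0.52 -0.63] [array([ 1.17,  0.84, -1.81]), array([ 1.45,  0.76, -2.21])]
1.0 [ 0.54  0.64 -0.54] [array([ 1.21,  1.05, -2.02]), array([ 1.39,  0.97, -2.36])]
60 tcp [ 480.9 -137.   144.6] d [ -23.45141124 -159.9449938  -223.45490917] wrist [ 438.99452919 -209.58762344  199.09636523]
rv deg [ 17.51 -36.55  69.86] 80.76685097215284
0.0 [ 0.32 -0.09 -0.94] [array([-0.19,  0.64,  0.42]), array([-0.34,  0.34,  0.59])]
0.17 [ 0.42  0.03 -0.91] [array([ 0.08,  0.51, -0.05]), array([ 0.18,  0.21, -0.17])]
0.33 [ 0.49  0.17 -0.85] [array([ 0.49,  0.48, -0.66]), array([ 1.03,  0.26, -1.24])]
0.5 [ 0.53  0.32 -0.79] [array([ 0.85,  0.58, -1.21]), array([ 1.33,  0.44, -1.76])]
0.67 [ 0.53  0.46 -0.71] [array([ 1.04,  0.75, -1.59]), array([ 1.38,  0.64, -2.03])]
0.83 [ 0.49  0.6  -0.63] [array([ 1.12,  0.96, -1.87]), array([ 1.34,  0.86, -2.23])]
1.0 [ 0.42  0.73 -0.54] [array([ 1.12,  1.19, -2.09]), array([ 1.25,  1.08, -2.4 ])]
```

Emit:
step_arm --targets '[[[0,0,0,0.2,0.97,0,0],[0,0,0,0.2,0.97,0,0],[0,0,0,0.2,0.97,0,0],[0,0,0,0.2,0.97,0,0],[0,0,0,0.2,0.97,0,0]]]'

```text
t: 7.08
ee_pos: [503.0, 24.6, 365.8]
orientation: [2.161, 1.744, 0.351]
ft_force: [-0.2, -0.6, -2.3]
width: 24.8
grasp_force: 29.7
```

```bash
cat > plan.py <<'E'
from k import *
import sys
yd,th,cx,cy,dz,N=map(float,sys.argv[1:])
o=readout.get_obs();M=R.from_rotvec(o['orientation']).as_matrix()
yaw=np.radians(yd);n=np.array([np.cos(yaw),np.sin(yaw),0]);th=np.radians(th)
t=n*np.cos(th)-np.array([0,0,np.sin(th)]);bz=n*np.sin(th)+np.array([0,0,np.cos(th)])
T=np.c_[np.cross(bz,t),bz,t]
F=np.array([cx,cy,3])+37*n;tcp=F-240.8*t+12.5*bz+[0,0,dz]
rv=(R.from_matrix(T)*R.from_matrix(M).inv()).as_rotvec()
print('tcp',tcp.round(1),'row',((tcp-o['ee_pos'])/N/50).round(3),(np.degrees(rv)/N/4).round(3),'q',o['qpos'].round(3),o['ee_pos'].round(1),M[:,2].round(3))
E
python3 plan.py 60 33 590 10 35 25
```

```text
tcp [ 510.9 -127.   179.6] row [ 0.006 -0.121 -0.149] [ 0.153 -0.315  0.707] q [ 0.058  0.248  2.037 -0.293  0.47   0.507] [503.   24.6 365.8] [ 0.397 -0.108 -0.911]
```

Emit:
step_arm --targets '[[[0.006,-0.121,-0.1,0.153,-0.315,0.707,0],[0.006,-0.121,-0.1,0.153,-0.315,0.707,0],[0.006,-0.121,-0.1,0.153,-0.315,0.707,0],[0.006,-0.121,-0.1,0.153,-0.315,0.707,0],[0.006,-0.121,-0.1,0.153,-0.315,0.707,0]]]'

```text
t: 7.7
ee_pos: [504.6, -5.8, 340.6]
orientation: [1.919, 1.962, 0.575]
ft_force: [-0.7, -0.2, -2.6]
width: 25.3
grasp_force: 29.7
```

Emit:
step_arm --targets '[[[0.006,-0.121,-0.1,0.153,-0.315,0.707,0],[0.006,-0.121,-0.1,0.153,-0.315,0.707,0],[0.006,-0.121,-0.1,0.153,-0.315,0.707,0],[0.006,-0.121,-0.1,0.153,-0.315,0.707,0],[0.006,-0.121,-0.1,0.153,-0.315,0.707,0]]]'

```text
t: 8.32
ee_pos: [506.2, -35.7, 315.9]
orientation: [1.65, 2.143, 0.787]
ft_force: [-0.2, -0.7, -2.4]
width: 24.7
grasp_force: 29.7
```

Emit:
step_arm --targets '[[[0.006,-0.121,-0.15,0.153,-0.315,0.707,0],[0.006,-0.121,-0.15,0.153,-0.315,0.707,0],[0.006,-0.121,-0.15,0.153,-0.315,0.707,0],[0.006,-0.121,-0.15,0.153,-0.315,0.707,0],[0.006,-0.121,-0.15,0.153,-0.315,0.707,0]]]'

```text
t: 8.95
ee_pos: [507.8, -66.1, 278.3]
orientation: [1.347, 2.292, 0.987]
ft_force: [1.0, 0.4, -2.1]
width: 25.0
grasp_force: 29.7
```

```bash
python3 plan.py 60 33 590 10 35 10
```

```text
tcp [ 510.9 -127.   179.6] row [ 0.006 -0.122 -0.197] [ 0.153 -0.312  0.709] q [-0.291  0.458  2.101  1.5    0.587 -2.121] [507.8 -66.1 278.3] [ 0.566  0.407 -0.717]
```

Emit:
step_arm --targets '[[[0.04,-0.1,-0.197,0.153,-0.312,0.709,0],[0.04,-0.1,-0.197,0.153,-0.312,0.709,0],[0.04,-0.1,-0.197,0.153,-0.312,0.709,0],[0.04,-0.1,-0.197,0.153,-0.312,0.709,0],[0.04,-0.1,-0.197,0.153,-0.312,0.709,0]]]'

```text
t: 9.57
ee_pos: [518.0, -91.2, 228.9]
orientation: [1.016, 2.405, 1.173]
ft_force: [-0.0, -0.7, -2.7]
width: 25.1
grasp_force: 29.7
```

```bash
python3 plan.py 60 33 600 20 25 5;python3 plan.py 60 38 600 20 25 5; python3 plan.py 50 38 600 20 25 5
```

```text
tcp [ 520.9 -117.   169.6] row [ 0.012 -0.103 -0.237] [ 0.156 -0.313  0.708] q [-0.375  0.609  2.045  1.491  0.817 -2.425] [518.  -91.2 228.9] [ 0.517  0.578 -0.632]
tcp [ 527.5 -105.6  186.1] row [ 0.038 -0.058 -0.171] [-0.044 -0.161  0.715] q [-0.375  0.609  2.045  1.491  0.817 -2.425] [518.  -91.2 228.9] [ 0.517  0.578 -0.632]
tcp [506.8 -91.1 186.1] row [-0.045  0.    -0.171] [-0.057 -0.157  0.215] q [-0.375  0.609  2.045  1.491  0.817 -2.425] [518.  -91.2 228.9] [ 0.517  0.578 -0.632]
```

```bash
cat > kin.py <<'E'
from k import *
from scipy.optimize import least_squares
D=[([-1.159,.42375,1.63057,0,1.08862],[260.93,-567.66,404.0],None),
([.50659,.43225,1.77822,.0017,.92788],[500.49,291.52,344.43],None),
([.07486,.24037,2.11695,-1.31147,.21811],[504.4,22.99,368.09],[.664,-.16,-.73]),
([.058,.248,2.037,-.293,.47],[503,24.6,365.8],[.397,-.108,-.911]),
([-.291,.458,2.101,1.5,.587],[507.8,-66.1,278.3],[.566,.407,-.717]),
([-.375,.609,2.045,1.491,.817],[518,-91.2,228.9],[.517,.578,-.632])]
def fk(p,q):
    h,a,L2,L3,e,L4=p;s=q[1]+q[2]
    r=a+L2*np.sin(q[1])+L3*np.sin(s)+e*np.cos(s); z=h+L2*np.cos(q[1])+L3*np.cos(s)-e*np.sin(s)
    t=(R.from_euler('z',q[0])*R.from_euler('y',s)*R.from_euler('z',q[3])*R.from_euler('y',q[4])).as_matrix()[:,2]
    return np.array([r*np.cos(q[0]),r*np.sin(q[0]),z])+L4*t
sol=least_squares(lambda p:np.concatenate([fk(p,q)-e for q,e,_ in D]),[300,0,450,450,0,100])
P=sol.x
def ik(T,tcp):
    w=tcp-P[5]*T[:,2];q1=np.arctan2(w[1],w[0]);r=np.hypot(w[0],w[1])
    f=lambda x:[P[1]+P[2]*np.sin(x[0])+P[3]*np.sin(x[0]+x[1])+P[4]*np.cos(x[0]+x[1])-r,P[0]+P[2]*np.cos(x[0])+P[3]*np.cos(x[0]+x[1])-P[4]*np.sin(x[0]+x[1])-w[2]]
    x=least_squares(f,[.6,2.0]).x
    e=wrist(T,q1,x.sum());q6=e[2]-np.pi/2
    return np.array([q1,*x,e[0],e[1],q6])
def tgt(yd,th,cx,cy,dz=0,roll=0):
    yaw=np.radians(yd);n=np.array([np.cos(yaw),np.sin(yaw),0]);th=np.radians(th)
    t=n*np.cos(th)-np.array([0,0,np.sin(th)]);bz=n*np.sin(th)+np.array([0,0,np.cos(th)])
    T=np.c_[np.cross(bz,t),bz,t];F=np.array([cx,cy,3])+37*n
    return (R.from_matrix(T)*R.from_euler('z',roll,degrees=True)).as_matrix(),F-240.8*t+12.5*bz+[0,0,dz]
E
python3 - <<'E'
from kin import *
print(P.round(1),np.abs(sol.fun).max().round(2))
for yd in (0,20,35,48,60,75,90):
  for th in (33,39,45):
    for roll in(0,10,-10): print(yd,th,roll,ik(*tgt(yd,th,600,20,0,roll)).round(2))
E
```

```text
[316.  -16.1 582.4 497.   82.1 139.3] 14.18
0 33 0 [ 0.06  0.81  2.33 -3.08  0.99 -3.14]
0 33 10 [ 0.06  0.81  2.33 -3.08  0.99 -2.97]
0 33 -10 [ 0.06  0.81  2.33 -3.08  0.99 -3.32]
0 39 0 [ 0.06  0.72  2.29 -3.08  0.76 -3.15]
0 39 10 [ 0.06  0.72  2.29 -3.08  0.76 -2.98]
0 39 -10 [ 0.06  0.72  2.29 -3.08  0.76 -3.33]
0 45 0 [ 0.05  0.64  2.25 -3.07  0.53 -3.17]
0 45 10 [ 0.05  0.64  2.25 -3.07  0.53 -2.99]
0 45 -10 [ 0.05  0.64  2.25 -3.07  0.53 -3.34]
20 33 0 [-0.21  0.8   2.28  2.56  0.94 -3.1 ]
20 33 10 [-0.21  0.8   2.28  2.56  0.94 -2.93]
20 33 -10 [-0.21  0.8   2.28  2.56  0.94 -3.28]
20 39 0 [-0.18  0.72  2.25  2.53  0.74 -3.01]
20 39 10 [-0.18  0.72  2.25  2.53  0.74 -2.84]
20 39 -10 [-0.18  0.72  2.25  2.53  0.74 -3.19]
20 45 0 [-0.14  0.65  2.21  2.45  0.55 -2.89]
20 45 10 [-0.14  0.65  2.21  2.45  0.55 -2.71]
20 45 -10 [-0.14  0.65  2.21  2.45  0.55 -3.06]
35 33 0 [-0.35  0.79  2.18  2.08  0.91 -2.97]
35 33 10 [-0.35  0.79  2.18  2.08  0.91 -2.8 ]
35 33 -10 [-0.35  0.79  2.18  2.08  0.91 -3.15]
35 39 0 [-0.3   0.72  2.17  2.03  0.75 -2.85]
35 39 10 [-0.3   0.72  2.17  2.0
[... 1195 characters left out ...]
9 0 [-0.39  0.8   1.82  1.09  1.06 -2.53]
75 39 10 [-0.39  0.8   1.82  1.09  1.06 -2.36]
75 39 -10 [-0.39  0.8   1.82  1.09  1.06 -2.71]
75 45 0 [-0.35  0.75  1.83  1.02  0.97 -2.44]
75 45 10 [-0.35  0.75  1.83  1.02  0.97 -2.26]
75 45 -10 [-0.35  0.75  1.83  1.02  0.97 -2.61]
90 33 0 [-0.4   0.9   1.64  0.93  1.3  -2.58]
90 33 10 [-0.4   0.9   1.64  0.93  1.3  -2.4 ]
90 33 -10 [-0.4   0.9   1.64  0.93  1.3  -2.75]
90 39 0 [-0.37  0.84  1.67  0.88  1.22 -2.52]
90 39 10 [-0.37  0.84  1.67  0.88  1.22 -2.35]
90 39 -10 [-0.37  0.84  1.67  0.88  1.22 -2.7 ]
90 45 0 [-0.33  0.79  1.7   0.83  1.13 -2.46]
90 45 10 [-0.33  0.79  1.7   0.83  1.13 -2.28]
90 45 -10 [-0.33  0.79  1.7   0.83  1.13 -2.63]
```

Run:
```python
from kin import *
for yd in (90,105,120):
  for c in((560,0),(600,20),(570,50)):
    for th in (36,40): print(yd,c,th,ik(*tgt(yd,th,*c)).round(2),tgt(yd,th,*c)[1].round(0))
```

```text
90 (560, 0) 36 [-0.44  0.85  1.73  0.88  1.25 -2.61] [ 560. -150.  155.]
90 (560, 0) 40 [-0.41  0.81  1.75  0.85  1.2  -2.57] [ 560. -139.  167.]
90 (600, 20) 36 [-0.38  0.87  1.66  0.91  1.26 -2.55] [ 600. -130.  155.]
90 (600, 20) 40 [-0.36  0.83  1.68  0.88  1.2  -2.51] [ 600. -119.  167.]
90 (570, 50) 36 [-0.36  0.84  1.75  0.94  1.21 -2.59] [ 570. -100.  155.]
90 (570, 50) 40 [-0.33  0.8   1.77  0.92  1.15 -2.55] [570. -89. 167.]
105 (560, 0) 36 [-0.38  0.9   1.59  0.71  1.4  -2.62] [ 599. -145.  155.]
105 (560, 0) 40 [-0.36  0.86  1.62  0.69  1.34 -2.6 ] [ 596. -135.  167.]
105 (600, 20) 36 [-0.34  0.92  1.51  0.74  1.42 -2.57] [ 639. -125.  155.]
105 (600, 20) 40 [-0.32  0.88  1.54  0.72  1.36 -2.54] [ 636. -115.  167.]
105 (570, 50) 36 [-0.31  0.89  1.61  0.77  1.36 -2.6 ] [609. -95. 155.]
105 (570, 50) 40 [-0.29  0.85  1.63  0.74  1.3  -2.57] [606. -85. 167.]
120 (560, 0) 36 [-0.32  0.94  1.46  0.57  1.54 -2.68] [ 635. -130.  155.]
120 (560, 0) 40 [-0.3   0.9   1.5   0.55  1.48 -2.66] [ 630. -121.  167.]
120 (600, 20) 36 [-0.28  0.97  1.38  0.6   1.57 -2.62] [ 675. -110.  155.]
120 (600, 20) 40 [-0.26  0.93  1.42  0.57  1.51 -2.61] [ 670. -101.  167.]
120 (570, 50) 36 [-0.25  0.94  1.47  0.62  1.51 -2.64] [645. -80. 155.]
120 (570, 50) 40 [-0.23  0.9   1.51  0.6   1.45 -2.63] [640. -71. 167.]
```

```bash
cat > go.py <<'E'
from kin import *
import sys
yd,th,cx,cy,dz,roll,N=map(float,sys.argv[1:])
o=readout.get_obs();M=R.from_rotvec(o['orientation']);T,tcp=tgt(yd,th,cx,cy,dz,roll)
rv=(R.from_matrix(T)*M.inv()).as_rotvec()
print('tcp',tcp.round(1),'row',((tcp-o['ee_pos'])/N/50).round(3),(np.degrees(rv)/N/4).round(3),'q',o['qpos'].round(3),o['ee_pos'].round(1),o['ft_force'].round(1))
for f in np.linspace(0,1,6): print(ik((R.from_rotvec(rv*f)*M).as_matrix(),o['ee_pos']+f*(tcp-o['ee_pos'])).round(2))
E
python3 go.py 85 40 600 20 30 7 10
```

```text
tcp [ 587.8 -118.9  197.4] row [ 0.14  -0.055 -0.063] [0.004 0.062 0.872] q [-0.375  0.609  2.045  1.491  0.817 -2.425] [518.  -91.2 228.9] [-0.  -0.7 -2.7]
[-0.37  0.61  2.04  1.5   0.81 -2.42]
[-0.37  0.64  1.98  1.36  0.88 -2.38]
[-0.38  0.67  1.92  1.23  0.95 -2.36]
[-0.38  0.7   1.86  1.12  1.02 -2.35]
[-0.38  0.74  1.8   1.02  1.1  -2.34]
[-0.37  0.77  1.73  0.92  1.17 -2.35]
```

Emit:
step_arm --targets '[[[0.14,-0.055,-0.063,0.004,0.062,0.872,0],[0.14,-0.055,-0.063,0.004,0.062,0.872,0],[0.14,-0.055,-0.063,0.004,0.062,0.872,0],[0.14,-0.055,-0.063,0.004,0.062,0.872,0],[0.14,-0.055,-0.063,0.004,0.062,0.872,0]]]'

```text
t: 10.2
ee_pos: [553.1, -104.9, 213.3]
orientation: [0.681, 2.646, 1.261]
ft_force: [0.7, -0.1, -2.4]
width: 25.2
grasp_force: 29.7
```

Emit:
step_arm --targets '[[[0.14,-0.055,-0.063,0.004,0.062,0.872,0],[0.14,-0.055,-0.063,0.004,0.062,0.872,0],[0.14,-0.055,-0.063,0.004,0.062,0.872,0],[0.14,-0.055,-0.063,0.004,0.062,0.872,0],[0.14,-0.055,-0.063,0.004,0.062,0.872,0]]]'

```text
t: 10.82
ee_pos: [588.1, -118.7, 197.6]
orientation: [-0.297, -2.82, -1.317]
ft_force: [0.4, 0.8, -2.3]
width: 25.3
grasp_force: 29.7
```

Emit:
step_arm --targets '[[[0,0,-0.1,0,0,0,0],[0,0,-0.1,0,0,0,0],[0,0,-0.1,0,0,0,0],[0,0,-0.06,0,0,0,0],[0,0,-0.04,0,0,0,0]]]'

```text
t: 11.45
ee_pos: [587.1, -118.0, 176.8]
orientation: [-0.305, -2.816, -1.319]
ft_force: [0.6, -0.8, -1.9]
width: 25.1
grasp_force: 29.7
```

```bash
python3 go.py 85 40 600 20 0 7 5 | head -1
python3 - <<'E'
from h import *
snap('scene','s2',(130,100,410,310),2.8)
E
```

```text
tcp [ 587.8 -118.9  167.4] row [ 0.003 -0.004 -0.038] [ 0.002 -0.013  0.012] q [-0.376  0.806  1.733  0.933  1.152 -2.376] [ 587.1 -118.   176.8] [ 0.6 -0.8 -1.9]
```

View pics/s2.png

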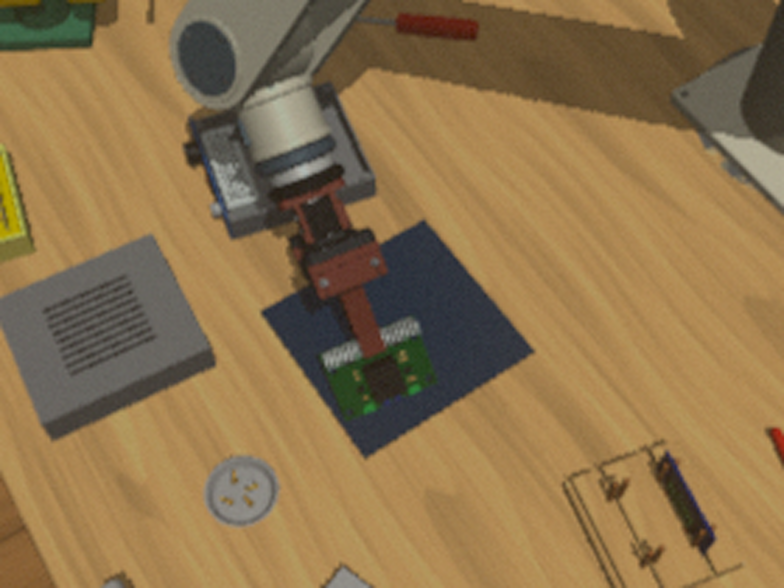

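The scene view shows the board tilted over the mat, component side up, with its far edge at about (390,405) and just above the mat. Next I'll touch down, open part way, lower a little and withdraw.

Emit:
step_arm --targets '[[[0,0,-0.08,0,0,0,0],[0,0,-0.06,0,0,0,0],[0,0,-0.04,0,0,0,0],[0,0,0,0,0,0,0],[0,0,0,0,0,0,0]]]'

```text
t: 12.12
ee_pos: [587.4, -118.2, 169.7]
orientation: [-0.302, -2.815, -1.324]
ft_force: [-4.7, -4.1, 12.6]
width: 25.1
grasp_force: 29.9
```

Emit:
step_arm --targets '[[[0,0,0,0,0,0,0.35],[0,0,0,0,0,0,0.42],[0,0,0,0,0,0,0.5],[0,0,-0.05,0,0,0,0.58],[0,0,-0.05,0,0,0,0.6]]]'

```text
t: 12.75
ee_pos: [587.2, -118.0, 162.6]
orientation: [-0.305, -2.816, -1.319]
ft_force: [-0.4, -0.6, -0.3]
width: 52.3
grasp_force: 0.5
```

Emit:
step_arm --targets '[[[0,0,-0.1,0,0,0,0.6],[0,0,-0.1,0,0,0,0.6],[0,0,0,0,0,0,0.6],[-0.03,-0.4,0,0,0,0,0.6],[-0.05,-0.8,0,0,0,0,0.6]]]'

```text
t: 13.38
ee_pos: [583.3, -178.5, 153.2]
orientation: [-0.302, -2.815, -1.319]
ft_force: [0.4, 0.1, 0.0]
width: 52.4
grasp_force: 0.0
```

Run:
```python
from h import *
snap('scene','s3',(130,100,410,310),2.8)
o=readout.get_obs();print(o['ee_pos'],o['qpos'],o['ft_force'],o['grasp_force'])
```

```text
[ 583.48117191 -183.74361645  153.50947006] [-0.47323777  0.86205511  1.67494123  0.86780248  1.19217415 -2.41316112] [ 0.44679953 -3.40385875  0.1826683 ] 0.0
```

View pics/s3.png

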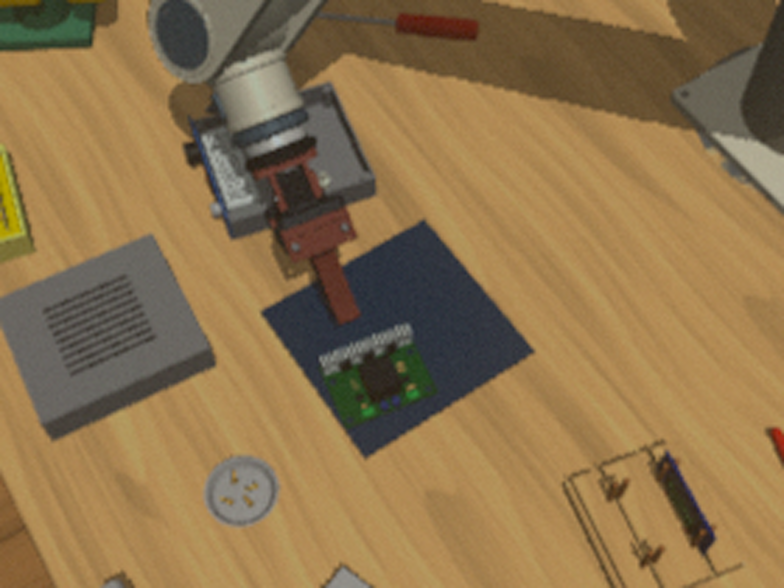

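The board lies flat on the mat, component side up and let go, with the transformer at about (382,375) in the crop. I'll raise the arm and work out the regrip pose.

Emit:
step_arm --targets '[[[0,-0.1,0.3,0,0,0,0.6],[0,0,0.6,0,0,0,0.8],[0,0,0.7,0,0,0,1],[0,0,0.7,0,0,0,1],[0,0,0.4,0,0,0,1]]]'

```text
t: 14.05
ee_pos: [583.5, -183.0, 290.8]
orientation: [-0.303, -2.819, -1.319]
ft_force: [1.1, -0.5, 0.3]
width: 86.9
grasp_force: 0.0
```

```bash
cat > dn.py <<'E'
from kin import *
def down(yd):
    y=np.array([np.cos(np.radians(yd)),np.sin(np.radians(yd)),0]);z=np.array([0,0,-1.]);return np.c_[np.cross(y,z),y,z]
def plan(yd,tcp,N):
    o=readout.get_obs();M=R.from_rotvec(o['orientation']);T=down(yd);tcp=np.array(tcp,float)
    rv=(R.from_matrix(T)*M.inv()).as_rotvec()
    print('row',((tcp-o['ee_pos'])/N/50).round(3),(np.degrees(rv)/N/4).round(3),'q',o['qpos'].round(2),o['ee_pos'].round(1))
    for f in np.linspace(0,1,5): print(ik((R.from_rotvec(rv*f)*M).as_matrix(),o['ee_pos']+f*(tcp-o['ee_pos'])).round(2))
E
python3 - <<'E'
from dn import *
q=lambda u,v,z:hit('s3',130+u/2.8,100+v/2.8,z)
t=q(382,375,30);print('tr',t,'far corners',q(436,390,6),q(348,428,6),'bar',q(320,360,25),q(410,328,25))
plan(-5,[t[0],t[1]-50,330],30)
E
```

```text
tr [599.40908905  35.8635958   30.        ] far corners [556.40281539  68.85544796   6.        ] [652.44584806  56.943139     6.        ] bar [641.58675719 -13.82719249  25.        ] [545.75325842   3.65695306  25.        ]
row [0.011 0.113 0.026] [-0.311  0.328 -0.642] q [-0.47  0.65  1.68  0.82  1.34 -2.25] [ 583.5 -183.   290.8]
[-0.47  0.65  1.67  0.82  1.33 -2.24]
[-0.38  0.57  1.75  0.8   1.06 -1.83]
[-0.27  0.51  1.79  0.62  0.85 -1.28]
[-0.14  0.47  1.78  0.29  0.79 -0.59]
[-0.02  0.48  1.74  0.    0.93  0.06]
```

Emit:
step_arm --targets '[[[0.011,0.146,0.026,-0.311,0.328,-0.642,1],[0.011,0.146,0.026,-0.311,0.328,-0.642,1],[0.011,0.146,0.026,-0.311,0.328,-0.642,1],[0.011,0.146,0.026,-0.311,0.328,-0.642,1],[0.011,0.146,0.026,-0.311,0.328,-0.642,1]]]'

```text
t: 14.68
ee_pos: [585.8, -146.1, 294.6]
orientation: [-0.696, -2.827, -1.139]
ft_force: [0.3, -0.1, -0.7]
width: 87.8
grasp_force: 0.0
```

Emit:
step_arm --targets '[[[0.011,0.146,0.026,-0.311,0.328,-0.642,1],[0.011,0.146,0.026,-0.311,0.328,-0.642,1],[0.011,0.146,0.026,-0.311,0.328,-0.642,1],[0.011,0.146,0.026,-0.311,0.328,-0.642,1],[0.011,0.146,0.026,-0.311,0.328,-0.642,1]]]'

```text
t: 15.3
ee_pos: [588.5, -109.6, 301.1]
orientation: [-1.072, -2.785, -0.939]
ft_force: [-0.1, -0.2, 0.0]
width: 87.9
grasp_force: 0.0
```

Emit:
step_arm --targets '[[[0.011,0.146,0.026,-0.311,0.328,-0.642,1],[0.011,0.146,0.026,-0.311,0.328,-0.642,1],[0.011,0.146,0.026,-0.311,0.328,-0.642,1],[0.011,0.146,0.026,-0.311,0.328,-0.642,1],[0.011,0.146,0.026,-0.311,0.328,-0.642,1]]]'

```text
t: 15.92
ee_pos: [591.2, -73.1, 307.6]
orientation: [-1.429, -2.691, -0.721]
ft_force: [-0.3, -0.4, -1.1]
width: 87.9
grasp_force: 0.0
```

Emit:
step_arm --targets '[[[0.011,0.146,0.026,-0.311,0.328,-0.642,1],[0.011,0.146,0.026,-0.311,0.328,-0.642,1],[0.011,0.146,0.026,-0.311,0.328,-0.642,1],[0.011,0.146,0.026,-0.311,0.328,-0.642,1],[0.011,0.146,0.026,-0.311,0.328,-0.642,1]]]'

```text
t: 16.55
ee_pos: [593.9, -36.7, 314.1]
orientation: [-1.76, -2.547, -0.489]
ft_force: [0.7, -0.2, -0.7]
width: 88.0
grasp_force: 0.0
```

```bash
python3 -c "
from dn import *
plan(-8,[599.4,36,330],10)"
```

```text
row [0.011 0.145 0.032] [-0.306  0.335 -0.712] q [-0.14  0.48  1.8   0.41  0.76 -0.79] [593.9 -36.7 314.1]
[-0.13  0.48  1.8   0.41  0.76 -0.77]
[-0.08  0.47  1.79  0.29  0.77 -0.51]
[-0.03  0.47  1.78  0.17  0.8  -0.25]
[ 0.02  0.47  1.76  0.07  0.86 -0.01]
[ 0.06  0.48  1.74 -0.    0.93  0.2 ]
```

Emit:
step_arm --targets '[[[0.011,0.145,0.032,-0.306,0.335,-0.712,1],[0.011,0.145,0.032,-0.306,0.335,-0.712,1],[0.011,0.145,0.032,-0.306,0.335,-0.712,1],[0.011,0.145,0.032,-0.306,0.335,-0.712,1],[0.011,0.145,0.032,-0.306,0.335,-0.712,1]]]'

```text
t: 17.18
ee_pos: [596.7, -0.4, 322.1]
orientation: [-2.088, -2.329, -0.247]
ft_force: [0.8, 0.0, -0.3]
width: 88.0
grasp_force: 0.0
```

Emit:
step_arm --targets '[[[0.011,0.145,0.032,-0.306,0.335,-0.712,1],[0.011,0.145,0.032,-0.306,0.335,-0.712,1],[0.011,0.145,0.032,-0.306,0.335,-0.712,1],[0.011,0.145,0.032,-0.306,0.335,-0.712,1],[0.011,0.145,0.032,-0.306,0.335,-0.712,1]]]'

```text
t: 17.8
ee_pos: [599.4, 35.8, 330.1]
orientation: [2.371, 2.06, -0.001]
ft_force: [0.1, -0.5, -0.1]
width: 87.8
grasp_force: 0.0
```

```bash
python3 -c "
from dn import *
snap('wrist','w1',(120,100,440,340),2.5)
plan(-8,[599.4,36,330],1)"
```

```text
row [-0.005 -0.01  -0.007] [ 0.018 -0.009  0.026] q [ 0.04  0.48  1.74 -0.    0.93  0.18] [599.6  36.5 330.3]
[ 0.06  0.48  1.73 -0.    0.93  0.2 ]
[ 0.06  0.48  1.73 -0.    0.93  0.2 ]
[ 0.06  0.48  1.74 -0.    0.93  0.2 ]
[ 0.06  0.48  1.74 -0.    0.93  0.2 ]
[ 0.06  0.48  1.74 -0.    0.93  0.2 ]
```

View pics/w1.png

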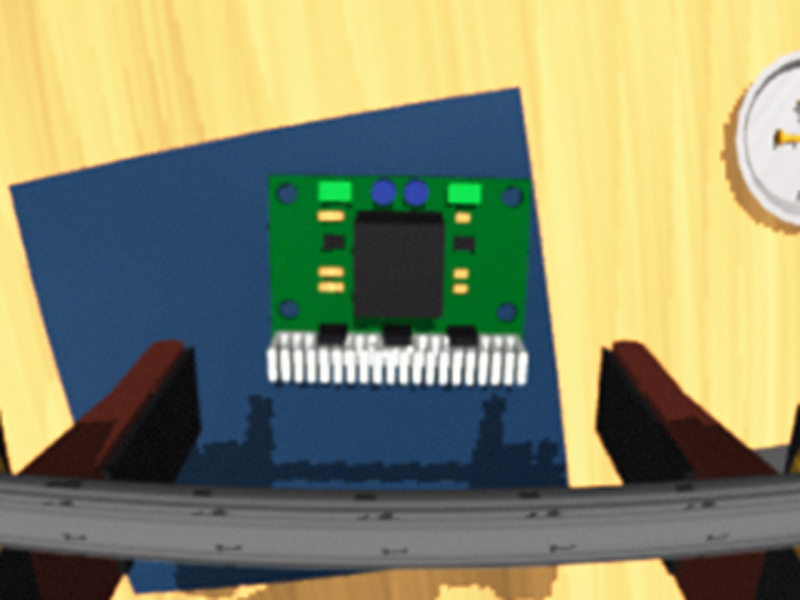

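The wrist crop (2.5x) shows the board squared up. Its holes are at (287,193), (513,196), (507,312) and (289,309), and the transformer's top face runs from (356,222) to (442,318).

```bash
python3 -c "
from dn import *
q=lambda u,v,z:hit('w1',120+u/2.5,100+v/2.5,z,True)
H=[q(u,v,6) for u,v in[(287,193),(513,196),(507,312),(289,309)]]
c=np.mean(H,0);print(np.round(H,1),c,[np.linalg.norm(H[i]-H[i-1]).round(1) for i in range(4)])
d=H[0]-H[1]+H[3]-H[2];print('y yaw',np.degrees(np.arctan2(d[1],d[0])))
d=H[0]+H[1]-H[3]-H[2];print('x yaw',np.degrees(np.arctan2(d[1],d[0])))
T=[q(u,v,32) for u,v in[(357,222),(442,220),(442,318),(354,317)]];print(np.round(T,1),np.mean(T,0))
print(readout.get_obs()['ee_pos'])"
```

```text
[[560.7  61.4   6. ]
 [646.   48.3   6. ]
 [638.7   2.6   6. ]
 [553.6  15.8   6. ]] [599.76142638  32.03565935   6.        ] [np.float64(46.2), np.float64(86.3), np.float64(46.3), np.float64(86.1)]
y yaw 171.22456412705316
x yaw 81.08299031274989
[[587.5  51.2  32. ]
 [617.   47.8  32. ]
 [612.5  12.2  32. ]
 [581.2  17.   32. ]] [599.57966166  32.01774168  32.        ]
[599.62576373  36.48224783 330.32603086]
```

Emit:
step_arm --targets '[[[0.006,-0.08,-0.4,0,0,-0.2,0.7],[0,0,-0.4,0,0,0,0.7],[0,0,-0.4,0,0,0,0.7],[0,0,-0.4,0,0,0,0.7],[0,0,-0.4,0,0,0,0.7]]]'

```text
t: 18.48
ee_pos: [600.0, 31.4, 228.4]
orientation: [2.384, 2.046, 0.001]
ft_force: [0.3, 0.1, -0.7]
width: 61.6
grasp_force: 0.0
```

Emit:
step_arm --targets '[[[0,0,-0.3,0,0,0,0.7],[0,0,-0.25,0,0,0,0.7],[0,0,-0.17,0,0,0,0.7],[0,0,0,0,0,0,0.7],[0,0,0,0,0,0,0.5]]]'

```text
t: 19.1
ee_pos: [600.3, 31.5, 194.5]
orientation: [2.383, 2.045, 0.003]
ft_force: [0.5, 0.0, -0.8]
width: 54.4
grasp_force: 0.0
```

Emit:
step_arm --targets '[[[0,0,0,0,0,0,0.4],[0,0,0,0,0,0,0],[0,0,0,0,0,0,0],[0,0,0,0,0,0,0],[0,0,0,0,0,0,0]]]'

```text
t: 19.73
ee_pos: [600.1, 31.5, 194.4]
orientation: [2.383, 2.046, 0.002]
ft_force: [-1.6, 0.1, 6.3]
width: 31.8
grasp_force: 30.0
```

```bash
python3 -c "
from dn import *
o=readout.get_obs();print(o['ee_pos'],o['width'],o['grasp_force'],R.from_rotvec(o['orientation']).as_matrix().round(4))"
```

```text
[600.06699489  31.47278496 194.35118324] 31.775046558356493 29.997041523456573 [[ 1.516e-01  9.884e-01  1.200e-03]
 [ 9.884e-01 -1.516e-01  1.000e-04]
 [ 3.000e-04  1.200e-03 -1.000e+00]]
```

Emit:
step_arm --targets '[[[0,0,0.2,0,0,0,0],[0,0,0.4,0,0,0,0],[0,0,0.5,0,0,0,0],[0,0,0.5,0,0,0,0],[0,0,0.4,0,0,0,0]]]'

```text
t: 20.35
ee_pos: [600.2, 31.4, 296.2]
orientation: [2.382, 2.045, 0.004]
ft_force: [0.1, -0.5, -2.0]
width: 31.6
grasp_force: 30.0
```

Emit:
step_arm --targets '[[[-0.132,-0.2164,0.029,0,0,-0.925,0],[-0.132,-0.2164,0.029,0,0,-0.925,0],[-0.132,-0.2164,0.029,0,0,-0.925,0],[-0.132,-0.2164,0.029,0,0,-0.925,0],[-0.132,-0.2164,0.029,0,0,-0.925,0]]]'

```text
t: 20.98
ee_pos: [566.8, -23.0, 302.1]
orientation: [2.683, 1.633, 0.002]
ft_force: [0.2, 0.1, -2.1]
width: 31.5
grasp_force: 30.0
```

Emit:
step_arm --targets '[[[-0.132,-0.2164,0.029,0,0,-0.925,0],[-0.132,-0.2164,0.029,0,0,-0.925,0],[-0.132,-0.2164,0.029,0,0,-0.925,0],[-0.132,-0.2164,0.029,0,0,-0.925,0],[-0.132,-0.2164,0.029,0,0,-0.925,0]]]'

```text
t: 21.6
ee_pos: [533.8, -77.1, 309.3]
orientation: [2.91, 1.18, 0.002]
ft_force: [-0.8, -0.2, -2.1]
width: 31.9
grasp_force: 30.0
```

Emit:
step_arm --targets '[[[-0.132,-0.2164,0.029,0,0,-0.925,0],[-0.132,-0.2164,0.029,0,0,-0.925,0],[-0.132,-0.2164,0.029,0,0,-0.925,0],[-0.132,-0.2164,0.029,0,0,-0.925,0],[-0.132,-0.2164,0.029,0,0,-0.925,0]]]'

```text
t: 22.22
ee_pos: [500.8, -131.2, 316.6]
orientation: [3.062, 0.697, 0.002]
ft_force: [-0.5, 0.5, -2.1]
width: 31.8
grasp_force: 30.0
```

Emit:
step_arm --targets '[[[-0.132,-0.2164,0.029,0,0,-0.925,0],[-0.132,-0.2164,0.029,0,0,-0.925,0],[-0.132,-0.2164,0.029,0,0,-0.925,0],[-0.132,-0.2164,0.029,0,0,-0.925,0],[-0.132,-0.2164,0.029,0,0,-0.925,0]]]'

```text
t: 22.85
ee_pos: [467.8, -185.3, 323.8]
orientation: [3.134, 0.196, 0.001]
ft_force: [0.1, -0.6, -1.7]
width: 31.7
grasp_force: 30.0
```

Emit:
step_arm --targets '[[[-0.132,-0.2164,0.029,0,0,-0.925,0],[-0.132,-0.2164,0.029,0,0,-0.925,0],[-0.132,-0.2164,0.029,0,0,-0.925,0],[-0.132,-0.2164,0.029,0,0,-0.925,0],[-0.132,-0.2164,0.029,0,0,-0.925,0]]]'

```text
t: 23.48
ee_pos: [434.8, -239.4, 331.0]
orientation: [3.125, -0.31, 0.001]
ft_force: [0.1, 0.1, -1.1]
width: 32.1
grasp_force: 30.0
```

Emit:
step_arm --targets '[[[0,0,0,0,0,0,0],[0,0,0,0,0,0,0],[0,0,0,0,0,0,0],[0,0,0,0,0,0,0],[0,0,0,0,0,0,0]]]'

```text
t: 24.1
ee_pos: [435.2, -238.9, 330.2]
orientation: [3.126, -0.306, -0.0]
ft_force: [0.5, -0.3, -1.2]
width: 31.6
grasp_force: 30.0
```

```bash
python3 -c "
from dn import *
snap('wrist','w2',(120,60,440,300),2.5)
o=readout.get_obs();print(o['ee_pos'],o['width'],o['grasp_force'],R.from_rotvec(o['orientation']).as_matrix().round(4))
for p in [(502.6,-294.1,26.6),(519.6,-212.2,26.6),(562.9,-222.5,26.6),(547,-305,26.6)]:print((proj('w2',p,True)-[120,60])*2.5)"
```

```text
[ 435.14425057 -238.90980523  330.19340699] 31.715127324547865 29.99338299036026 [[ 9.810e-01 -1.942e-01 -1.000e-04]
 [-1.942e-01 -9.810e-01 -1.100e-03]
 [ 2.000e-04  1.100e-03 -1.000e+00]]
[511.9068456  144.51940957]
[271.6356533  142.44296191]
[276.32387657  17.95987989]
[518.06653396  17.03422644]
```

View pics/w2.png

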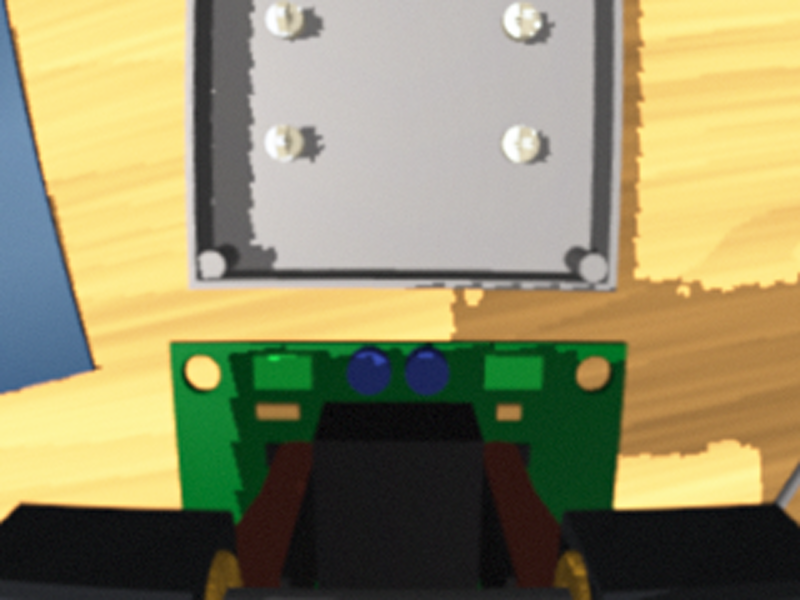

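The wrist crop shows four posts at (285,20), (523,22), (521,145) and (284,143). The held board's holes 2 and 3 are at (203,373) and (593,374).

```bash
python3 -c "
from dn import *
q=lambda u,v,z:hit('w2',120+u/2.5,60+v/2.5,z,True)
for z in(14,20,26):
    X=[q(*p,z) for p in[(521,145),(284,143),(285,20),(523,22)]]
    d=X[1]-X[0]+X[2]-X[3];c=np.mean(X,0)
    print(z,c.round(1),[np.linalg.norm(X[i]-X[i-1]).round(1) for i in range(4)],np.degrees(np.arctan2(d[1],d[0])))
h2,h3=q(203,373,141.8),q(593,374,141.8)
d=h2-h3;print(h2,h3,np.linalg.norm(d),np.degrees(np.arctan2(d[1],d[0])))
o=readout.get_obs();M=R.from_rotvec(o['orientation']).as_matrix()
m=(h2+h3)/2;tx=M[:,0];c=m-23*tx;print('hole c',c,'rel tcp',M.T@(c-o['ee_pos']),'tool y yaw',np.degrees(np.arctan2(M[1,1],M[0,1])))"
```

```text
14 [ 533.  -261.7   14. ] [np.float64(46.0), np.float64(86.1), np.float64(45.9), np.float64(86.4)] 78.462663472621
20 [ 532.4 -261.5   20. ] [np.float64(45.0), np.float64(84.4), np.float64(44.9), np.float64(84.6)] 78.46266347262103
26 [ 531.8 -261.4   26. ] [np.float64(44.1), np.float64(82.7), np.float64(44.0), np.float64(82.9)] 78.46266347262099
[ 467.04620419 -202.82157051  141.8       ] [ 450.24077234 -286.72968523  141.8       ] 85.57449534867337 78.67443601446892
hole c [ 436.08145809 -240.3085503   141.79647067] rel tcp [  1.16211701   0.98787016 188.39828571] tool y yaw -101.19921596801076
```

Emit:
step_arm --targets '[[[0.389,-0.086,-0.1,0,0,0,0],[0.389,-0.086,-0.1,0,0,0,0],[0.389,-0.086,-0.1,0,0,0,0],[0.389,-0.086,-0.1,0,0,0,0],[0.389,-0.086,-0.1,0,0,-0.05,0]]]'

```text
t: 24.78
ee_pos: [532.9, -260.7, 304.9]
orientation: [3.125, -0.312, -0.0]
ft_force: [0.5, 0.6, -2.1]
width: 32.0
grasp_force: 30.0
```

Emit:
step_arm --targets '[[[0,0,-0.5,0,0,0,0],[0,0,-0.5,0,0,0,0],[0,0,-0.38,0,0,0,0],[0,0,-0.2,0,0,0,0],[0,0,0,0,0,0,0]]]'

```text
t: 25.4
ee_pos: [532.2, -260.5, 225.7]
orientation: [3.125, -0.313, -0.001]
ft_force: [-0.4, -0.2, -1.7]
width: 31.7
grasp_force: 30.0
```

Emit:
step_arm --targets '[[[0,0,0,0,0,0,0],[0,0,0,0,0,0,0],[0,0,0,0,0,0,0],[0,0,0,0,0,0,0],[0,0,0,0,0,0,0]]]'

```text
t: 26.02
ee_pos: [532.3, -260.5, 226.3]
orientation: [3.125, -0.312, 0.0]
ft_force: [-0.6, 0.4, -1.4]
width: 31.6
grasp_force: 30.0
```

```bash
python3 -c "
from dn import *
d=get_image('wrist');p=d['pixels'][:,:,::-1];np.savez('pics/w3.npz',p=p,K=d['intrinsics'],E=d['extrinsics'])
o=readout.get_obs();print(o['ee_pos'],o['width'],o['ft_force'])
a=p[180:240,180:235];b=p[180:240,335:390]
c=cv2.resize(np.hstack([a,b]),None,fx=7,fy=7,interpolation=cv2.INTER_CUBIC);cv2.imwrite('pics/w3.png',c)
M=R.from_rotvec(o['orientation']).as_matrix()
for z in (36,33):print([(proj('w3',o['ee_pos']+M[:,0]*23.8+s*M[:,1]*43-[0,0,o['ee_pos'][2]-z],True)).round(1) for s in(-1,1)])"
```

```text
[ 532.31272322 -260.54885545  226.30529385] 31.83012083817366 [ 0.22858697 -0.36819806 -1.12957584]
[array([199.5, 209.3]), array([354.5, 209.4])]
[array([200.7, 207.9]), array([353.4, 208. ])]
```

View pics/w3.png

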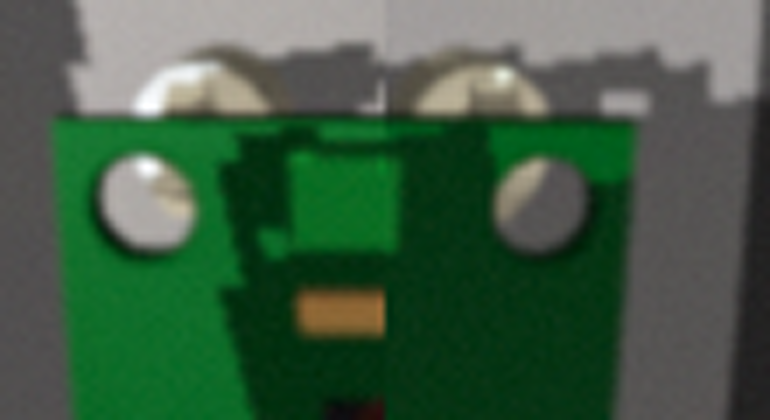

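Holes sit at crop (147,203) and (543,205). The shoulder discs are at about x=203 and x=483, with their upper rims at about y=60. Sideways alignment is good. I'll check the fore-aft direction using the discs' rims.

```bash
python3 -c "
from dn import *
o=readout.get_obs();M=R.from_rotvec(o['orientation']).as_matrix()
rel=lambda u,v,z:(M.T@(hit('w3',u,v,z,True)-o['ee_pos']))[:2].round(2)
L=lambda x,y:(180+x/7,180+y/7)
Rr=lambda x,y:(335+(x-385)/7,180+y/7)
print('holes',rel(*L(147,203),38),rel(*Rr(543,205),38))
print('rim far',rel(*L(203,60),14),rel(*Rr(483,62),14),'minus 6.5 =post')
print('rim sides',rel(*L(134,112),14),rel(*L(272,112),14),rel(*Rr(413,112),14),rel(*Rr(550,112),14))"
```

```text
holes [ 24.41 -41.84] [24.27 44.03]
rim far [ 31.23 -42.07] [31.08 43.95] minus 6.5 =post
rim sides [ 26.6 -48.6] [ 26.53 -36.05] [26.55 37.83] [26.63 50.31]
```

Emit:
step_arm --targets '[[[0.006,0,-0.08,0,0,0,0],[0,0,-0.08,0,0,0,0],[0,0,-0.06,0,0,0,0],[0,0,-0.04,0,0,0,0],[0,0,0,0,0,0,0]]]'

```text
t: 26.7
ee_pos: [532.7, -260.5, 213.2]
orientation: [3.125, -0.313, 0.0]
ft_force: [-0.0, 0.9, -1.3]
width: 31.9
grasp_force: 30.0
```

Emit:
step_arm --targets '[[[0,0,-0.04,0,0,0,0],[0,0,-0.04,0,0,0,0],[0,0,-0.03,0,0,0,0],[0,0,0,0,0,0,0],[0,0,0,0,0,0,0]]]'

```text
t: 27.32
ee_pos: [532.8, -260.9, 209.9]
orientation: [3.124, -0.312, 0.002]
ft_force: [-6.0, 1.7, 18.6]
width: 31.8
grasp_force: 30.0
```

Emit:
step_arm --targets '[[[0,0,-0.03,0,0,0,0],[0,0,-0.03,0,0,0,0],[0,0,0,0,0,0,0],[0,0,0,0,0,0,0],[0,0,0,0,0,0,0]]]'

```text
t: 27.95
ee_pos: [532.8, -260.8, 205.4]
orientation: [3.125, -0.312, 0.001]
ft_force: [-2.9, -1.2, 8.4]
width: 31.6
grasp_force: 30.0
```

Emit:
step_arm --targets '[[[0,0,-0.03,0,0,0,0],[0,0,-0.03,0,0,0,0],[0,0,-0.02,0,0,0,0],[0,0,0,0,0,0,0],[0,0,0,0,0,0,0]]]'

```text
t: 28.58
ee_pos: [533.2, -260.9, 204.6]
orientation: [3.124, -0.313, 0.003]
ft_force: [-11.3, 3.8, 38.2]
width: 31.5
grasp_force: 30.0
```

```bash
python3 -c "
from dn import *
o=readout.get_obs();print(o['ee_pos'],o['ft_force'],o['moment'],o['width'],R.from_rotvec(o['orientation']).as_matrix()[2])
snap('wrist','w4',(180,180,390,240),3.7)
d=np.load('pics/w4.npz')['p'][180:240,180:390]
print([(proj('w4',o['ee_pos']+M,True)).round(1) for M in []])"
```

```text
[ 533.19759917 -260.85477351  204.59091209] [-11.3201604    3.76475021  38.23422227] [ 0.96299502  1.74803936 -0.06518208] 31.4526663111135 [ 0.00218473  0.00162874 -0.99999629]
[]
```

Emit:
step_arm --targets '[[[0,0,0.04,0,0,0,0],[0,0,0.04,0,0,0,0],[0,0,0,0,0,0,0.4],[0,0,0,0,0,0,0.6],[0,0,0,0,0,0,0.7]]]'

```text
t: 29.25
ee_pos: [532.6, -260.5, 204.3]
orientation: [3.125, -0.312, -0.001]
ft_force: [-0.6, 0.3, -0.5]
width: 51.8
grasp_force: 0.0
```

Emit:
step_arm --targets '[[[0,0,0,0,0,0,0.7],[0,0,0.2,0,0,0,0.7],[0,0,0.4,0,0,0,0.7],[0,0,0.6,0,0,0,0.8],[0,0,0.6,0,0,0,1]]]'

```text
t: 29.88
ee_pos: [532.7, -260.6, 297.1]
orientation: [3.124, -0.313, 0.002]
ft_force: [-0.1, -0.5, 0.7]
width: 76.9
grasp_force: 0.0
```

Emit:
step_arm --targets '[[[0,0,0.5,0,0,0,1],[0,0,0.3,0,0,0,1],[0,0,0,0,0,0,1],[0,0,0,0,0,0,1],[0,0,0,0,0,0,1]]]'

```text
t: 30.5
ee_pos: [532.3, -260.4, 333.6]
orientation: [3.126, -0.312, -0.003]
ft_force: [1.0, -0.1, 0.6]
width: 87.5
grasp_force: 0.0
```

```bash
python3 -c "
from dn import *
snap('wrist','w5');snap('wrist','w5b')
o=readout.get_obs();print(o['ee_pos'],o['ft_force'],o['width'])
p=np.load('pics/w5.npz')['p'];hsv=cv2.cvtColor(p,cv2.COLOR_BGR2HSV)
m=cv2.inRange(hsv,(45,90,20),(85,255,255))
m=cv2.morphologyEx(m,cv2.MORPH_CLOSE,np.ones((9,9)))
cs,_=cv2.findContours(m,cv2.RETR_EXTERNAL,cv2.CHAIN_APPROX_NONE);c=max(cs,key=cv2.contourArea)
h=cv2.convexHull(c)[:,0];print(cv2.contourArea(c),cv2.minAreaRect(c))
# extreme corners
far=[h[np.argmin(h@[1,1])],h[np.argmin(h@[-1,1])]];near=[h[np.argmin(h@[1,-1])],h[np.argmax(h@[1,1])]];print(far,near)
n=np.array([.981,-.194,0]);y=np.array([.194,.981,0])
for dz in(0,5):
  print(dz,[proj('w5',np.array([533,-261.7,17+dz])+a*n+b*y,True).round(1) for a,b in[(30,50),(30,-50),(-44,50),(-44,-50)]])
X=[hit('w5',*(f+.5),17,True) for f in far+near];print(np.round(X,1),[np.linalg.norm(X[i]-X[j]).round(1) for i,j in((0,1),(2,3),(0,2),(1,3))])
"
```

```text
[ 532.43639635 -260.45993666  333.82352754] [ 0.02092165 -0.27066439  0.9979366 ] 87.69965456863781
6536.5 ((279.0, 199.5), (65.0, 106.0), 90.0)
[array([226, 168], dtype=int32), array([332, 168], dtype=int32)] [array([228, 232], dtype=int32), array([330, 231], dtype=int32)]
0 [array([224.9, 167.6]), array([332.7, 167.2]), array([228.2, 242.8]), array([330. , 242.5])]
5 [array([224.1, 168.3]), array([333.6, 167.9]), array([227.4, 244.6]), array([330.7, 244.2])]
[[ 571.  -219.7   17. ]
 [ 551.6 -316.2   17. ]
 [ 509.9 -207.    17. ]
 [ 491.3 -304.4   17. ]] [np.float64(98.4), np.float64(99.2), np.float64(62.4), np.float64(61.4)]
```

```bash
python3 -c "
from workcell import ctrl
print(ctrl.close_job())"
```

```text
the job is handed in; nothing more can be done
None
```

The power board was laid flat on the mat, regripped by its transformer and pressed onto the four posts with 38 N. The height and camera checks agree with it being fully seated, and the job is handed in, but no verdict came back.

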